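# Tip the milling balls out of the lidded sample box

## Robot

A 7-joint arm with a two-finger parallel gripper is mounted at the origin on the work surface. World frame = base frame: x ahead of the robot, y to its left, z up, the work surface at z = 0. Lengths are in m, angles in rad, forces in N, time in s.
With the tool pointing down it reaches from about 0.425 to 0.925 m from the base axis. Payload 6.8 kg.
Tool frame: the origin (TCP) lies on the mounting face of the last link; the fingertips stand 173 mm ahead of it and the grasp point (between the pads) lies 155 mm ahead of it; z points along the fingers, y is the direction in which the jaws open and shut (so a half turn about z gives the same grasp; the last joint's range is limited). The gripper opens to 85 mm and grips with 20 to 120 N. Pads are 22 mm wide; open, the fingers measure 114 mm over their backs; the gripper's body (76 mm by 85 mm) begins 54 mm behind the grasp point. The pads swing forward as they close: fully open they stand 13 mm farther back than shut.
Start: joints at [-1.386, 0.477, 0.022, 1.555, -0.011, 1.109, -0.083], TCP at [0.195, 0.646, 0.405] pointing down, gripper open.
Joint ranges: [-2.96, 2.96], [-0.34, 2.1], [-1.41, 1.46], [0.24, 2.44], [-1.37, 4.51], [0.17, 1.92], [-2.96, 2.96]. Speed limits (rad/s): [2.39, 2.39, 3.14, 3.14, 3.14, 3.14, 3.14].

## Interface

Orientations are given as a unit quaternion [w, x, y, z].
In Python, from station import sensors, read_camera, bot gives the robot as it stands. The module is installed in compiled form; this text tells all that it offers.
- The arm moves only by the tool play_rows, never from a script. Its argument "commands" is a list of rows, each a list of 4 numbers: the shift along the tool's x, y, z in m, then the turn about the tool's z in degrees. A call has 1 to 20 rows; each row shifts and turns the commanded pose from where the row before left it, along the tool's axes as they then stand; what a row does not reach is not made up. A row lasts 1/10 s, in which the tool goes at most 50 mm and 8.59 degrees, less where a joint would pass 70% of its speed; a pose out of reach is approached as far as the arm can. A call with a gripper value outside its range is refused whole. "claw" is the finger opening in m, from 0 to 0.0854, set as the call begins (left out, the last holds). The fingers move at their own pace and stop on an object; "force" is the grip in N (left out, the last holds). Time passes only in rows, so rows that do not move let the fingers close. It gives the time, the measured TCP pose, the force and the opening at its end, in the units of the state.
- sensors.get_obs(): the state, without advancing time (a new reading comes with each control period).
- read_camera(name): name is "side" or "top" or "wrist"; returns a dict with "frame" (400x640x3 uint8, blue, green, red), "depth" (400x640 float32, m along the optical axis (not along the pixel's ray), 0 where there is no reading), "fx", "fy", "cx", "cy" (pixels), "distortion" ([k1, k2, p1, p2, k3] as OpenCV has them; the pictures are not rectified), "rvec" (rotation vector, rad) and "tvec" (3), from world to camera coordinates, as OpenCV has them; the wrist camera has in their place "T_tool_cam" (4x4, takes a point from camera to tool coordinates, whose origin is the TCP and whose axes are the flange's). Camera axes: x right, y down, z forward; pixel columns grow to the right and rows downward; lengths in m; the calibration is good to about 2 mm. A picture is of the moment at which its call begins: read the wrist's pose just before it.
- bot.hand_in(): hands the job in, once; it reports no verdict.
The state is a dict: "t": time; "q": joint angles; "joint_vel": joint speeds; "joint_torque": joint torques, N m; "eef_pos": TCP position; "tool_rot": TCP orientation; "contact_force": force on the tool from outside, world axes, zero at the start; "torque": the same for the moment, N m; "gripper_width": opening from 0.0 (shut) to 1.0 (fully open).
Only numpy, scipy, OpenCV 4.12 (cv2) and the standard library are available. Lean on these libraries where they do the work, as an engineer would, in place of code of your own. Each camera call takes 0.05 s, during which the arm holds its last target.

## Task

On the tiled lab bench a small metal sample box hangs in a tipping stand with its lid standing half open. Push the lid fully back, past its detent, so that it stays open there; only then tip the box over with the bar at its side so that both milling balls roll out into the steel tray in front of it. Leave the lid fully back and both balls lying in the tray.

Things in the scene. Friction and masses are not known exactly. Their poses are not given: they have to be found in the camera images.
- ball_a_center (a point): a plain white porcelain milling ball, 24 mm diameter, 24 to 39 g; this point is its centre. It starts in the sample box, resting on the floor of the box (51 mm below the rim). The two balls are alike
- ball_b_center (a point): a plain white porcelain milling ball, 24 mm diameter, 24 to 39 g; this point is its centre. It starts in the sample box, resting on the floor of the box (51 mm below the rim). The two balls are alike
- tray_in (a point): centre of the inner floor of the shallow open steel tray fixed to the bench on the pouring side of the stand: 130 x 160 mm outside, walls 3 mm thick and 35 mm high; this point is 3 mm above the bench, its y axis along the 160 mm side, pointing away from the stand
- lid_edge (a point): middle of the free upper edge of the box's grey lid plate (80 wide, 64 to the hinge, 4 thick, mm). Hinge line: the box rim farthest from the tray, 105 mm above the bench, along tip_bar's x. Box: 80 x 64 mm, 55 deep, rim 105 mm above the bench. A fingertip 30 mm above the rim, moved over the box's middle from the tray side until it stands over the hinge line, pushes the lid past the detent
- lid (a joint): lid angle in rad, 0 as it starts: half open on its vent stop, its plate sloping 1.1 rad up from level over the box. An over-centre spring (under 1.5 N at the edge) drives it: let go below 0.45 it falls back onto the vent stop; pushed past the detent at 0.45 it clicks over and stays at its rear stop at 0.95, leaning 0.48 rad back beyond upright. Over 0.75 is fully back
- tip_bar (a point): point on the round steel bar (10 mm) fixed to the box, level beside it, 105 mm from its middle; free 40 mm inward, 27 mm outward. Box upright: x along the bar away from the box, y level from lid hinge to tray, z up. Pivot: along x at the rim by the tray, 69 mm on in y, 49 mm lower. Push it in +y by an upright finger from behind, reaching 15 to 25 mm below it: it arcs up 36 mm and down, 138 mm in y
- sample_box (a joint): tipping angle of the sample box in rad: 0 upright, grows as it tips towards the tray, stop at 2.0. The balls roll out between about 1.6 and 1.9. A stiff pivot keeps it where it is left; pushing takes under 8 N at the bar
Things that resemble listed ones, but are neither listed nor needed, are in the scene too. Leave any black or purple look-alike of the part that bears ball_b_center alone. Leave any purple look-alike of the part that bears ball_a_center alone.

How it is judged:
On the way, in this order (a step that is already met when the one before it is completed fails the run):
1. the lid is fully back past its detent (more than 0.75 rad) while the box is still upright (tipped less than 0.3 rad) (value of joint lid above 0.75 rad and value of joint sample_box below 0.3 rad), for 0.2 s.
2. the box is tipped well over (more than 1.5 rad) with the lid still fully back (value of joint lid above 0.75 rad and value of joint sample_box above 1.5 rad), for 0.1 s.
At the end, for the whole second after the job is handed in: Both ball centres lie inside the tray's outline and less than 25 mm above its floor, the balls are at rest (under 30 mm/s), and the lid is still fully back (more than 0.75 rad). The box may be left tipped or upright (x of ball_a_center in the frame of tray_in between -0.065 and 0.065 m and y of ball_a_center in the frame of tray_in between -0.08 and 0.08 m and z of each of ball_a_center, ball_b_center in the frame of tray_in below 0.025 m and x of ball_b_center in the frame of tray_in between -0.065 and 0.065 m and y of ball_b_center in the frame of tray_in between -0.08 and 0.08 m and value of joint lid above 0.75 rad and linear speed of each of ball_a, ball_b below 0.03 m/s); the robot touches nothing.
It fails at once if the box is tipped more than 0.35 rad while the lid is not fully back (0.75 rad or less) (value of joint sample_box above 0.35 rad and value of joint lid below 0.75 rad).
It also fails if it takes over 48 s, if anything falls off the work surface, if the arm or the gripper's body presses on something with over 40 N, if the wrist force passes 120 N, or if a joint passes its speed limit or range.

## Working session

There is one attempt and no reset: what is moved stays moved. The work goes in short steps, Python scripts to look and compute and a tool call to move; the robot and the scene stay as the last step left them, time stands still between calls to the robot, and variables do not carry over. Pictures are saved under pics/ and viewed, and the job is handed in when it is done.

Besides the shell and the picture viewer there is one more tool, called after "Request:" as a command line: name --pt "numbers of a row" for each row, then --argument value for the rest. play_rows: Moves the arm, as the interface text tells. Its arguments: {"type":"object","properties":{"commands":{"type":"array"},"claw":{"type":"number"},"force":{"type":"number"}},"required":["commands"]}

```bash
mkdir -p pics; ls; cat > h.py <<'E'
import numpy as np, cv2
from station import sensors, read_camera, bot
def cam(n,tag):
    o=sensors.get_obs(); c=read_camera(n); cv2.imwrite(f'pics/{n}_{tag}.png',c['frame'])
    np.savez(f'pics/{n}_{tag}.npz',o_pos=o['eef_pos'],o_rot=o['tool_rot'],**{k:np.array(v) for k,v in c.items()})
    return c,o
E
python3 - <<'E'
from h import *
for n in ['side','top','wrist']:
    c,o=cam(n,'0')
    print(n,c['fx'],c['distortion'],c.get('rvec'),c.get('tvec'),c.get('T_tool_cam'))
print(sensors.get_obs())
E
```

```text
pics
side 510.3507307664236 [0.00422769 0.         0.         0.         0.        ] [ 0.56291171 -2.74180033  1.08663643] [0.48024058 0.20551841 0.76974233] None
top 397.299467240667 [0.01279124 0.         0.         0.         0.        ] [ 2.15663886 -2.1899674   0.17574007] [0.01894885 0.53167095 0.71125544] None
wrist 290.10249384259293 [0.01280194 0.         0.         0.         0.        ] None None [[ 4.94943115e-04 -9.55137080e-01 -2.96163659e-01  7.44013693e-02]
 [ 9.99999873e-01  4.44291848e-04  2.38325775e-04  9.16229435e-04]
 [-9.60506856e-05 -2.96163739e-01  9.55137179e-01  3.09569283e-02]
 [ 0.00000000e+00  0.00000000e+00  0.00000000e+00  1.00000000e+00]]
{'t': 0.15, 'q': array([-1.38608614,  0.47763653,  0.0224116 ,  1.55620888, -0.01148192,
        1.10931856, -0.08305898]), 'joint_vel': array([ 8.48953167e-04, -2.28239314e-03, -1.10096924e-03, -3.28234277e-03,
       -3.84146248e-04, -1.94899253e-03, -9.99911828e-05]), 'joint_torque': array([ 2.78478037e-03, -5.96925724e+01,  1.61000814e+00, -2.81492007e+01,
        1.26520960e-02,  6.51153343e-03, -1.17700537e-05]), 'eef_pos': array([0.1947997 , 0.64606247, 0.40393904]), 'tool_rot': array([-3.16331753e-05,  1.45877974e-01,  9.89302328e-01, -7.20598662e-04]), 'contact_force': array([ 0.10656066,  0.13823167, -0.58687493]), 'torque': array([ 0.0430284 ,  0.08205919, -0.02355596]), 'gripper_width': 0.9990409551828842}
```

View pics/side_0.png

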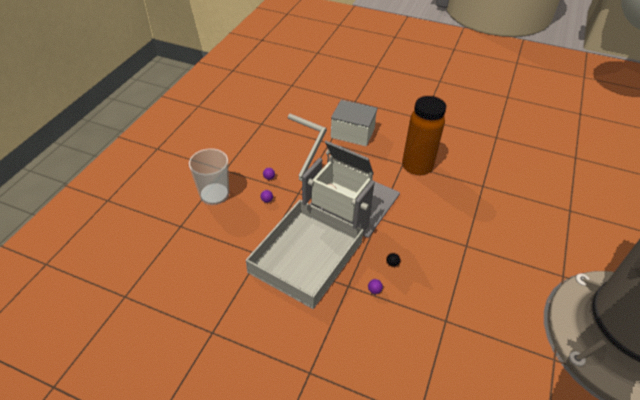

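View pics/top_0.png

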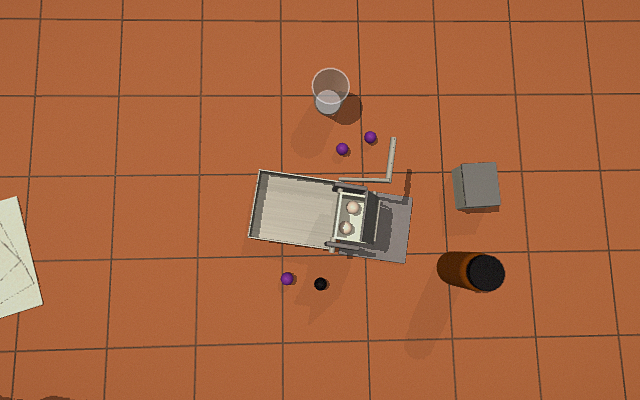

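View pics/wrist_0.png

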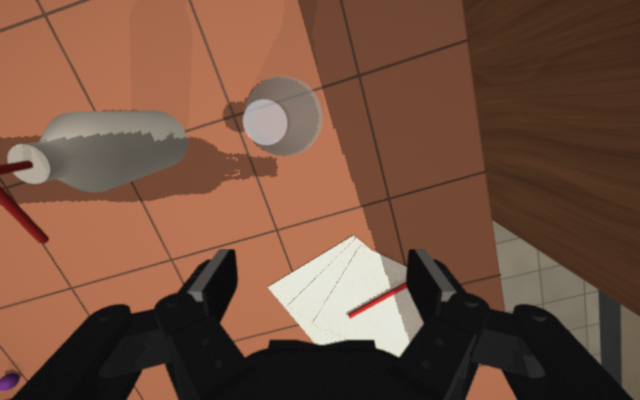

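```bash
cat >> h.py <<'E'
class V:
    def __init__(s,f):
        d=np.load(f); s.d=d; s.K=np.array([[float(d['fx']),0,float(d['cx'])],[0,float(d['fy']),float(d['cy'])],[0,0,1]])
        s.dist=d['distortion'].astype(float); s.img=d['frame']; s.dep=d['depth']
        s.R=cv2.Rodrigues(d['rvec'].astype(float))[0]; s.t=d['tvec'].astype(float).reshape(3)
        s.C=-s.R.T@s.t
    def ray(s,uv):
        n=cv2.undistortPoints(np.array(uv,float).reshape(-1,1,2),s.K,s.dist).reshape(-1,2)
        return np.c_[n,np.ones(len(n))]@s.R
    def plane(s,uv,z):
        r=s.ray(uv); return s.C+r*((z-s.C[2])/r[:,2])[:,None]
    def pts(s):
        h,w=s.dep.shape; u,v=np.meshgrid(np.arange(w),np.arange(h))
        r=s.ray(np.c_[u.ravel(),v.ravel()]); return (s.C+r*s.dep.ravel()[:,None]).reshape(h,w,3)
    def proj(s,P): return cv2.projectPoints(np.array(P,float).reshape(-1,1,3),cv2.Rodrigues(s.R)[0],s.t,s.K,s.dist)[0].reshape(-1,2)
E
python3 - <<'E'
from h import *
np.set_printoptions(precision=4,suppress=True)
t=V('pics/top_0.npz'); s=V('pics/side_0.npz')
print(t.C,s.C)
print(t.proj([[0.6,0,0],[0.7,0,0],[0.6,.1,0],[0.3,0.3,0]]),s.proj([[0.6,0,0],[0.7,0,0],[0.6,.1,0],[0,0,0]]))
P=t.pts()
for uv in [(300,205),(386,205),(390,160),(352,207),(347,228),(485,185),(485,272),(370,215),(400,240)]:
    print(uv,P[uv[1],uv[0]])
for n,x,f in (('top',(230,120,200,160),4),('side',(230,90,200,220),3.5)):
    im=cv2.imread(f'pics/{n}_0.png'); a,b,w,h=x
    cv2.imwrite(f'pics/{n}_0z.png',cv2.resize(im[b:b+h,a:a+w],(int(w*3.6),int(h*2.7) if 0 else int(h*(3.6 if h<165 else 2.7))) if 0 else None,fx=600/h if h>165 else 3.75,fy=600/h if h>165 else 3.75,interpolation=cv2.INTER_CUBIC))
E
```

```text
[0.4391 0.0384 0.7711] [0.3003 0.5365 0.6981]
[[321.6045 163.3288]
 [320.667  114.4311]
 [270.8685 163.8318]
 [162.7357 324.057 ]] [[269.9015 219.1913]
 [221.6858 203.1567]
 [243.8909 260.0122]
 [628.5754 338.5514]]
(300, 205) [0.5174 0.0437 0.0035]
(386, 205) [ 0.5148 -0.1236  0.0061]
(390, 160) [ 0.5715 -0.1009  0.1571]
(352, 207) [ 0.5053 -0.0485  0.0752]
(347, 228) [ 0.4683 -0.0383  0.0778]
(485, 185) [ 0.5444 -0.2982  0.0558]
(485, 272) [ 0.3936 -0.2442  0.1498]
(370, 215) [ 0.4857 -0.0687  0.1415]
(400, 240) [ 0.4467 -0.1484  0.0049]
```

View pics/top_0z.png

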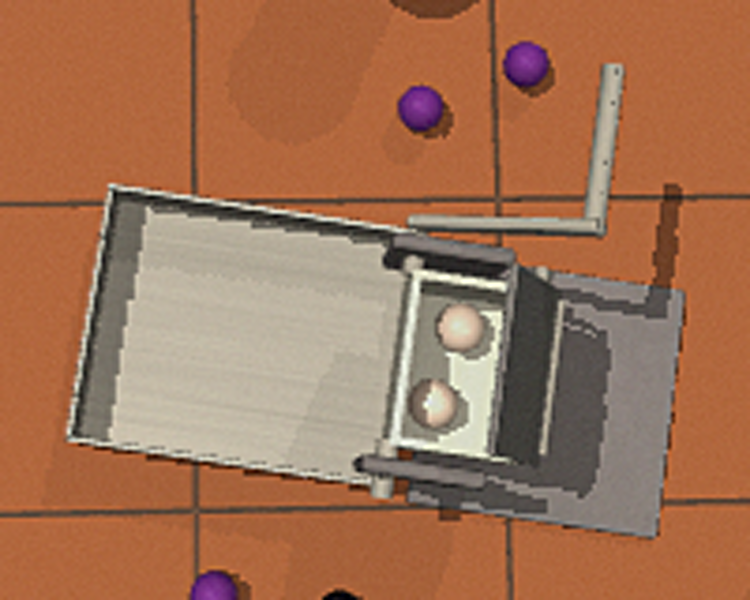

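View pics/side_0z.png

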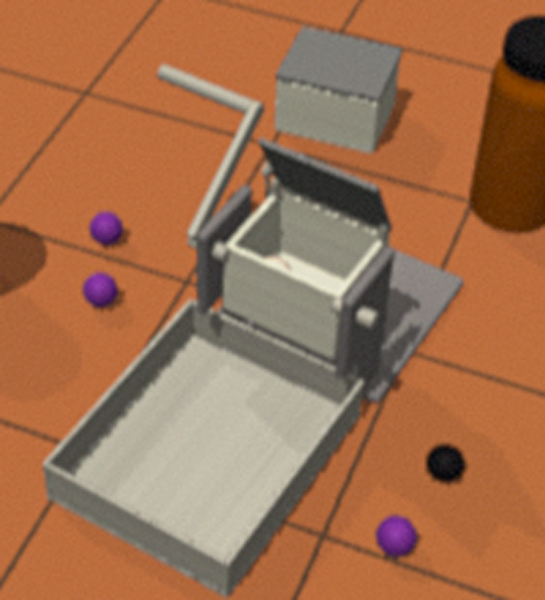

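```bash
python3 - <<'E'
from h import *
np.set_printoptions(precision=4,suppress=True)
t=V('pics/top_0.npz'); s=V('pics/side_0.npz')
z=lambda x,y:(230+x/3.75-.37,120+y/3.75-.37)
# tray far corners (z .035)
A=t.plane([z(110,186),z(70,440),z(395,231),z(358,484)],.035); print('tray rim',A)
d=A[0]-A[1]; d/=np.linalg.norm(d); print('x-dir',d,'len',np.linalg.norm(A[0]-A[1]), 'ang',np.degrees(np.arctan2(d[1],d[0])))
Bp=t.plane([z(613,66),z(596,232)],.159); print('bar top',Bp)
print('side bar', s.plane([(230+160/2.727,90+70/2.727),(230+258/2.727,90+105/2.727)],.154))
for w,n in ((t,'t'),(s,'s')):
    P=w.pts().reshape(-1,3)
    m=(P[:,0]>.535)&(P[:,0]<.63)&(P[:,1]<-.07)&(P[:,1]>-.14)&(P[:,2]>.13)&(P[:,2]<.18)
    b=P[m]; c=b.mean(0); print(n,'bar pts',m.sum(),c,b[:,0].min(),b[:,0].max()); print(np.linalg.svd(b-c)[2][0], b[:,2].max())
# box rim outer corners z=.105
print('rim', t.plane([z(412,268),z(390,448)],.105))
print('axle', t.plane([z(413,260),z(383,490)],.105))
print('side rim front', s.plane([(230+229/2.727,90+247/2.727),(230+345/2.727,90+305/2.727),(230+382/2.727,90+240/2.727)],.105))
E
```

```text
tray rim [[ 0.5826  0.1195  0.035 ]
 [ 0.4567  0.1388  0.035 ]
 [ 0.5582 -0.0228  0.035 ]
 [ 0.4328 -0.0017  0.035 ]]
x-dir [ 0.9884 -0.1517  0.    ] len 0.12742376751524043 ang -8.727689076911073
bar top [[ 0.608  -0.1069  0.159 ]
 [ 0.5367 -0.0968  0.159 ]]
side bar [[ 0.609  -0.1092  0.154 ]
 [ 0.5386 -0.1015  0.154 ]]
t bar pts 369 [ 0.5654 -0.0971  0.1556] 0.5360887028924624 0.6092530828094648
[-0.9406  0.325  -0.0984] 0.16161390767337136
s bar pts 307 [ 0.5628 -0.0943  0.1536] 0.5350647183900067 0.6087548228678652
[-0.9405  0.3175 -0.1208] 0.16049977880666544
rim [[ 0.5298 -0.0243  0.105 ]
 [ 0.4491 -0.0124  0.105 ]]
axle [[ 0.5335 -0.0248  0.105 ]
 [ 0.4306 -0.0089  0.105 ]]
side rim front [[ 0.5253 -0.0249  0.105 ]
 [ 0.4444 -0.0073  0.105 ]
 [ 0.4418 -0.0678  0.105 ]]
```

```bash
python3 - <<'E'
from h import *
from scipy.spatial.transform import Rotation as Ro
np.set_printoptions(precision=3,suppress=True)
d=np.load('pics/wrist_0.npz'); q=d['o_rot']; R=Ro.from_quat([q[1],q[2],q[3],q[0]]).as_matrix()
K=np.array([[float(d['fx']),0,float(d['cx'])],[0,float(d['fy']),float(d['cy'])],[0,0,1]])
uv=np.array([(30,165),(10,170),(35,230),(60,150),(110,150),(170,150),(265,120),(5,200),(312,110),(8,382)])
n=cv2.undistortPoints(uv.astype(float).reshape(-1,1,2),K,d['distortion']).reshape(-1,2)
for p,a in zip(uv,n):
    z=d['depth'][p[1],p[0]]; c=np.r_[a*z,z,1]; w=R@(d['T_tool_cam']@c)[:3]+d['o_pos']; print(p,z,w)
print(R)
# tall points in top/side views
for nm in ('top','side'):
    v=V(f'pics/{nm}_0.npz'); P=v.pts(); m=(P[...,2]>.17)&(v.dep>0); ys,xs=np.where(m); print(nm,m.sum(),P[m].min(0) if m.sum() else 0,P[m].max(0) if m.sum() else 0)
E
```

```text
[ 30 165] 0.20382336 [0.103 0.463 0.172]
[ 10 170] 0.19054943 [0.103 0.464 0.186]
[ 35 230] 0.19309278 [0.144 0.465 0.195]
[ 60 150] 0.21806414 [0.097 0.473 0.154]
[110 150] 0.24474646 [0.106 0.488 0.128]
[170 150] 0.32910478 [0.119 0.491 0.043]
[265 120] 0.23513189 [0.12  0.621 0.13 ]
[  5 200] 0.18375428 [0.12  0.463 0.198]
[312 110] 0.32073143 [0.123 0.657 0.038]
[  8 382] 0.46114206 [0.377 0.081 0.018]
[[-0.957  0.289 -0.   ]
 [ 0.289  0.957 -0.002]
 [-0.    -0.002 -1.   ]]
top 0 0 0
side 581 [ 0.06 -0.64  0.17] [0.109 0.042 0.25 ]
```

Request:
play_rows --pt "0 0 0 -8.3" --pt "-0.03 0 0 0" --pt "-0.03 0 0 0" --pt "-0.03 0 0 0" --pt "-0.03 0 0 0" --pt "-0.03 0 0 0" --claw 0 --force 30

```text
t: 0.75
eef_pos: [0.3443, 0.6238, 0.4043]
tool_rot: [-0.0, 0.074, 0.997, -0.0]
contact_force: [0.5, 0.9, 0.4]
gripper_width: 0.0
```

Request:
play_rows --pt "-0.016 -0.04 0 0" --pt "-0.016 -0.04 0 0" --pt "-0.016 -0.04 0 0" --pt "-0.016 -0.04 0 0" --pt "-0.016 -0.04 0 0" --pt "-0.016 -0.04 0 0" --pt "-0.016 -0.04 0 0" --pt "-0.016 -0.04 0 0" --pt "-0.016 -0.04 0 0" --pt "-0.016 -0.04 0 0" --pt "-0.016 -0.04 0 0" --pt "-0.016 -0.03 0 0" --pt "-0.016 -0.03 0 0" --pt "-0.016 -0.02 0 0" --pt "-0.016 -0.01 0 0" --pt "0 0 0 0" --pt "0 0 0 0" --pt "0 0 0 0"

```text
t: 2.55
eef_pos: [0.5018, 0.0656, 0.4045]
tool_rot: [-0.0, 0.073, 0.997, 0.0]
contact_force: [0.2, -0.3, -0.3]
gripper_width: 0.001
```

```bash
cat >> h.py <<'E'
O=np.array([.488,-.0175]); LX=np.array([.989,-.148]); LY=np.array([.148,.989])
def loc(p): d=np.array(p)[:2]-O; return np.array([d@LX,d@LY])
E
python3 - <<'E'
from h import *
for n in ['side','top','wrist']: c,o=cam(n,'1')
print(loc(o['eef_pos']),o['eef_pos'])
E
```

```text
[0.00144098 0.08422689] [0.50189036 0.06558505 0.40460159]
```

View pics/wrist_1.png

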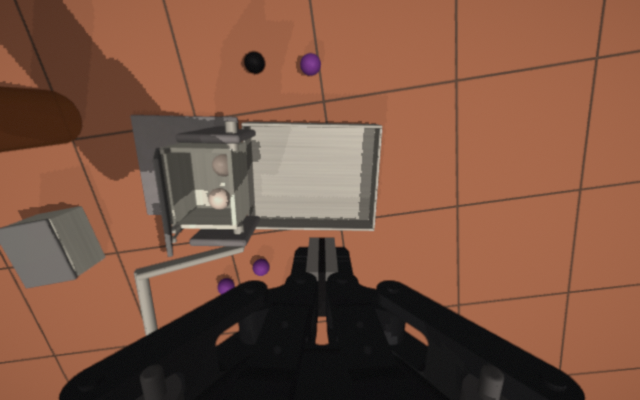

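View pics/side_1.png

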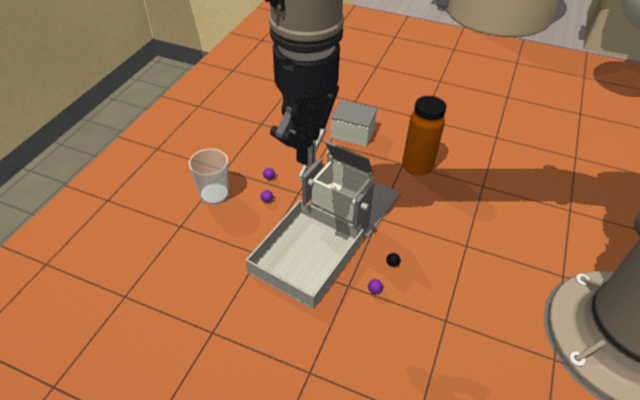

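Request:
play_rows --pt "0 -0.01 0.02 0" --pt "0 -0.015 0.02 0" --pt "0 -0.015 0.02 0" --pt "0 -0.015 0.02 0" --pt "0 -0.01 0.0166 0" --pt "0 -0.005 0 0" --pt "0 0 0 0" --pt "0 0 0 0"

```text
t: 3.5
eef_pos: [0.4926, -0.004, 0.3091]
tool_rot: [0.001, 0.074, 0.997, 0.0]
contact_force: [0.4, -0.2, 0.4]
gripper_width: 0.003
```

```bash
python3 - <<'E'
from h import *
for n in ['side','top','wrist']: c,o=cam(n,'2')
print(loc(o['eef_pos']),o['eef_pos'],o['contact_force'])
a=cv2.imread('pics/side_2.png')[100:300,220:460]
cv2.imwrite('pics/side_2z.png',cv2.resize(a,None,fx=3,fy=3,interpolation=2))
E
```

```text
[0.00253901 0.0141759 ] [ 0.49260899 -0.00385615  0.30904252] [ 0.16834323 -0.65563108  0.22846756]
```

View pics/side_2z.png

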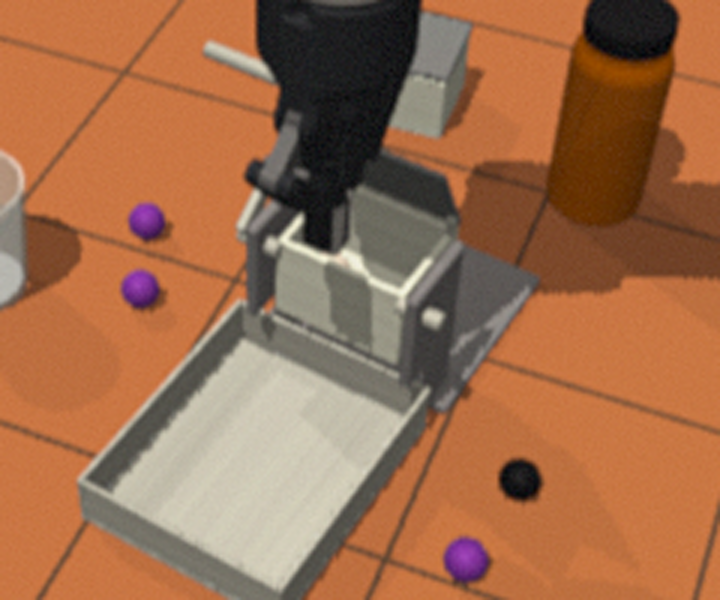

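View pics/wrist_2.png

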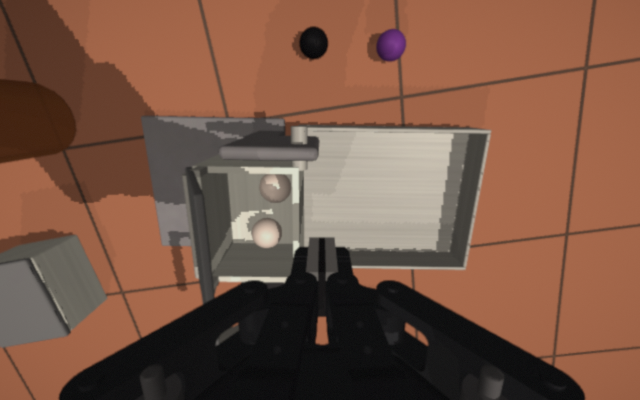

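Request:
play_rows --pt "0 -0.01 0 0" --pt "0 -0.01 0 0" --pt "0 -0.01 0 0" --pt "0 -0.008 0 0" --pt "0 -0.008 0 0" --pt "0 -0.008 0 0" --pt "0 -0.006 0 0" --pt "0 -0.005 0 0" --pt "0 -0.004 0 0" --pt "0 -0.003 0 0" --pt "0 0 0 0" --pt "0 0 0 0"

```text
t: 4.85
eef_pos: [0.4815, -0.0757, 0.3081]
tool_rot: [-0.0, 0.074, 0.997, 0.0]
contact_force: [0.4, 0.8, -0.5]
gripper_width: 0.003
```

```bash
python3 - <<'E'
from h import *
for n in ['side','wrist','top']: c,o=cam(n,'3')
print(loc(o['eef_pos']),o['eef_pos'],o['contact_force'])
a=cv2.imread('pics/side_3.png')[100:300,220:460]
cv2.imwrite('pics/side_3z.png',cv2.resize(a,None,fx=3,fy=3,interpolation=2))
E
```

```text
[ 0.00223137 -0.05838064] [ 0.48156665 -0.07556724  0.30807279] [ 0.04818992  0.34576627 -0.64113488]
```

View pics/side_3z.png

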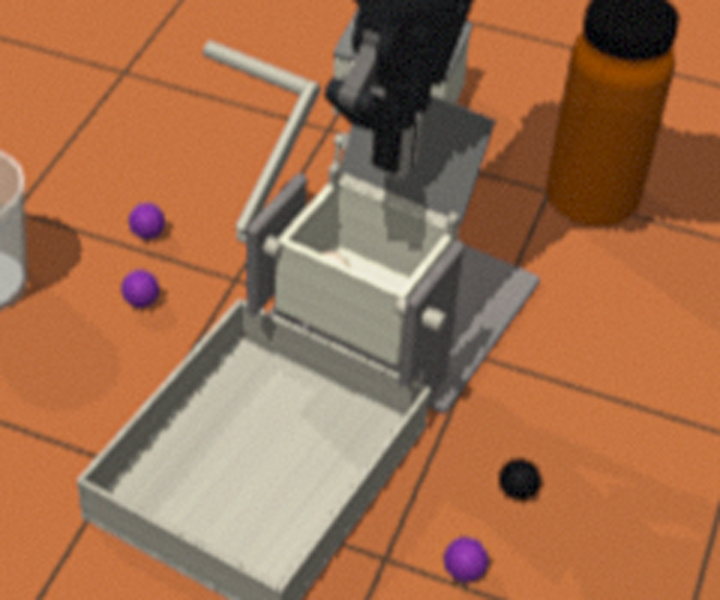

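View pics/wrist_3.png

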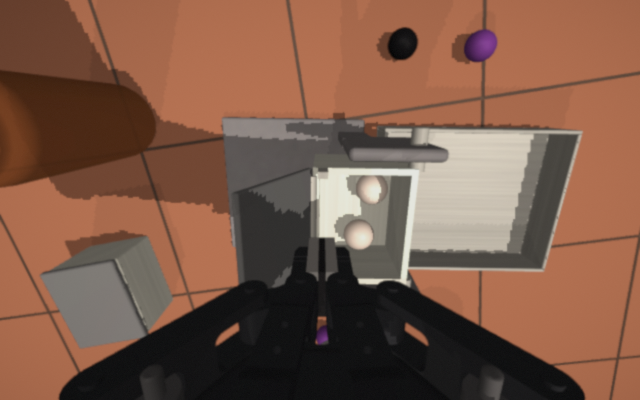

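Request:
play_rows --pt "0 0.012 0 0" --pt "0 0.012 -0.005 0" --pt "0 0 -0.03 0" --pt "0 0 -0.03 0" --pt "0 0 -0.03 0" --pt "0 0 -0.02 0" --pt "-0.03 0 0 0" --pt "-0.03 0 0 0" --pt "-0.03 0 0 0" --pt "-0.01 0 0 0" --pt "0 0 0 0" --pt "0 0 0 0"

```text
t: 6.2
eef_pos: [0.5831, -0.0664, 0.4227]
tool_rot: [-0.001, 0.074, 0.997, 0.0]
contact_force: [-0.6, 0.3, -0.7]
gripper_width: 0.0
```

```bash
python3 - <<'E'
from h import *
for n in ['side','wrist','top']: c,o=cam(n,'4')
print(loc(o['eef_pos']),o['eef_pos'],o['contact_force'],o['q'])
a=cv2.imread('pics/side_4.png')[100:300,220:460]
cv2.imwrite('pics/side_4z.png',cv2.resize(a,None,fx=3,fy=3,interpolation=2))
# lid points
v=V('pics/side_4.npz'); P=v.pts().reshape(-1,3); d=P[:,:2]-O; L=np.c_[d@LX,d@LY,P[:,2]]
m=(abs(L[:,0])<.035)&(L[:,1]>-.12)&(L[:,1]<-.06)&(L[:,2]>.115)&(L[:,2]<.2); Q=L[m]; print(m.sum(),Q.min(0),Q.max(0))
c=Q.mean(0); n=np.linalg.svd(Q-c,full_matrices=False)[2][2]; print('normal',n,'lean back', np.arctan2(abs(n[2]),abs(n[1])))
E
```

```text
[ 0.1011084  -0.03451785] [ 0.58288519 -0.06660097  0.4230557 ] [0.61566611 0.7902309  0.88820478] [-0.26647632  0.32328775  0.34704087  1.77119985 -0.12405467  1.06930468
  1.54677712]
1220 [-0.0349155  -0.09807147  0.1151645 ] [ 0.03496095 -0.06706608  0.16241963]
normal [0.01504323 0.88431296 0.46665222] lean back 0.4855615005871315
```

View pics/side_4z.png

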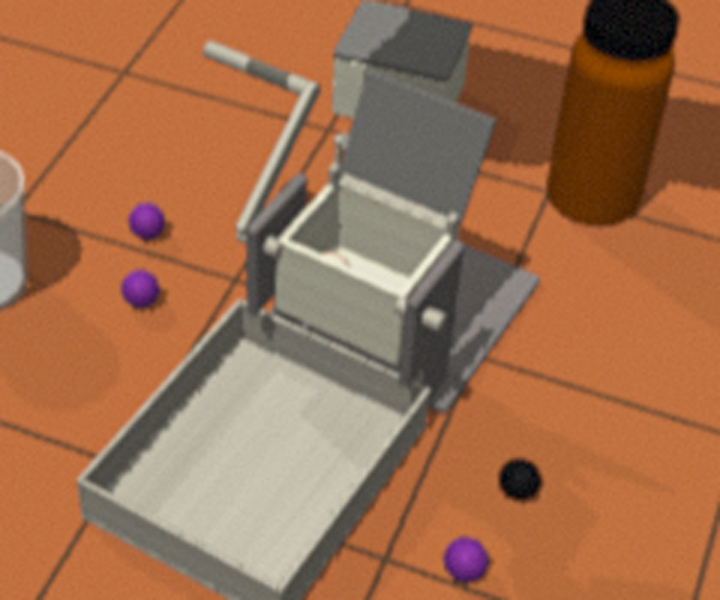

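View pics/top_4.png

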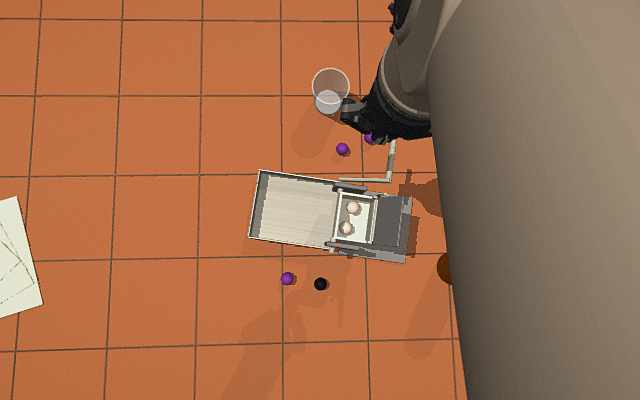

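Request:
play_rows --pt "0 0 0 8.2" --pt "0 0 0 8.2" --pt "0 0 0 8.2" --pt "0 0 0 8.2" --pt "0 0 0 8.2" --pt "0 0 0 8.2" --pt "0 0 0 8.2" --pt "0 0 0 8.2" --pt "0 0 0 8.2" --pt "0 0 0 8.2" --pt "0 0 0 8.0" --pt "-0.02 0 0 0" --pt "-0.02 0 0 0" --pt "-0.02 0 0 0" --pt "-0.01 0 0 0" --pt "0 0 0 0" --pt "0 0 0 0"

```text
t: 8.05
eef_pos: [0.5736, -0.1354, 0.4231]
tool_rot: [-0.0, 0.757, 0.653, 0.0]
contact_force: [-0.5, 0.6, 0.0]
gripper_width: 0.005
```

```bash
python3 - <<'E'
from h import *
for n in ['side','wrist']: c,o=cam(n,'5')
print(loc(o['eef_pos']),o['eef_pos'],o['contact_force'],o['q'],o['tool_rot'])
E
```

```text
[ 0.10223903 -0.10338335] [ 0.57381152 -0.13487457  0.42300501] [ 0.1835734  -0.87262185 -0.26697154] [-0.39793661  0.37292604  0.68311361  1.78056969 -0.26462151  1.08155043
  0.23077258] [-3.79851930e-04  7.56977938e-01  6.53440259e-01  2.89633891e-04]
```

View pics/side_5.png

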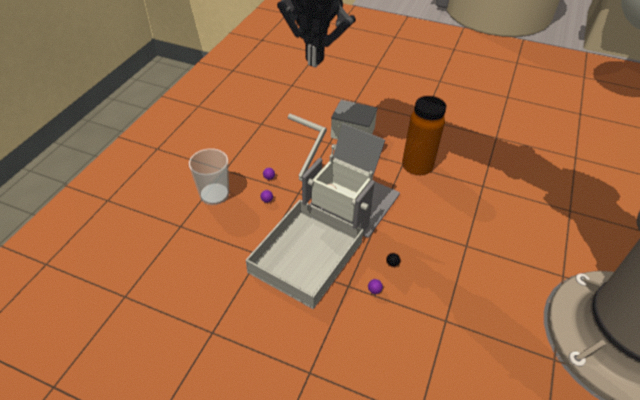

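View pics/wrist_5.png

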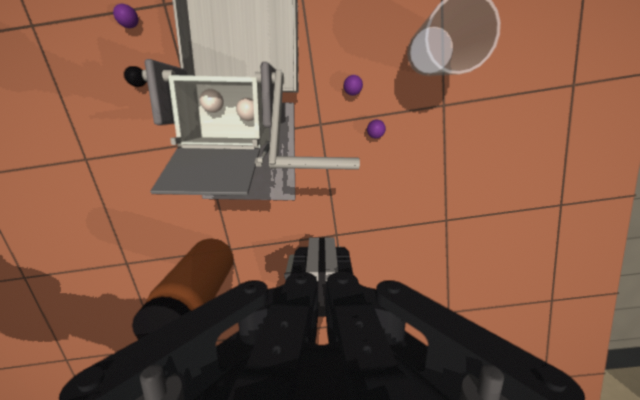

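Request:
play_rows --pt "0 0.005 0.02 0" --pt "0 0 0.025 0" --pt "0 0 0.025 0" --pt "0 0 0.02 0" --pt "0 0 0.015 0" --pt "0 0 0.01 0" --pt "0 0 0 0" --pt "0 0 0 0"

```text
t: 8.95
eef_pos: [0.5789, -0.1368, 0.3086]
tool_rot: [0.0, 0.757, 0.653, 0.0]
contact_force: [0.7, -0.4, 0.2]
gripper_width: 0.001
```

```bash
python3 - <<'E'
from h import *
for n in ['side','wrist']: c,o=cam(n,'6')
print(loc(o['eef_pos']),o['eef_pos'],o['contact_force'],o['q'])
a=cv2.imread('pics/side_6.png')[80:280,220:460]
cv2.imwrite('pics/side_6z.png',cv2.resize(a,None,fx=3,fy=3,interpolation=2))
E
```

```text
[ 0.10768153 -0.10466254] [ 0.57900471 -0.13694514  0.30897006] [ 0.53161715  0.80564131 -0.23740841] [-0.32433454  0.51642405  0.60757971  1.8709439  -0.37821555  0.86921115
  0.32220217]
```

View pics/side_6z.png

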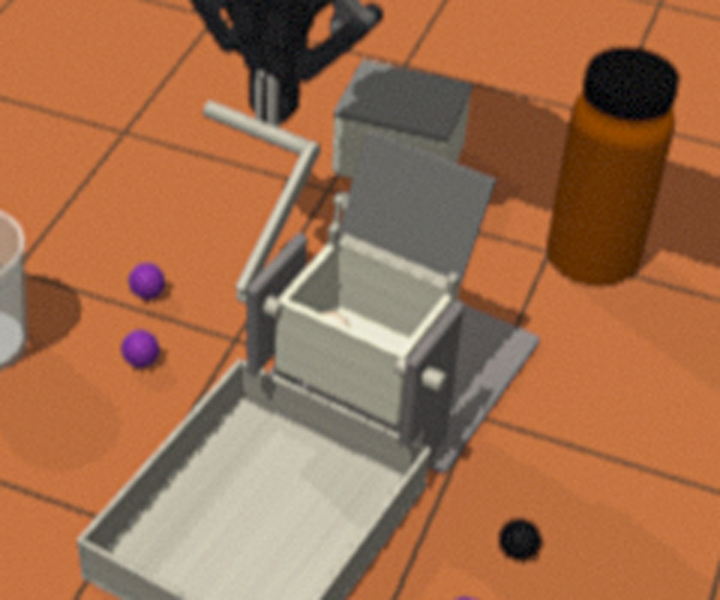

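View pics/wrist_6.png

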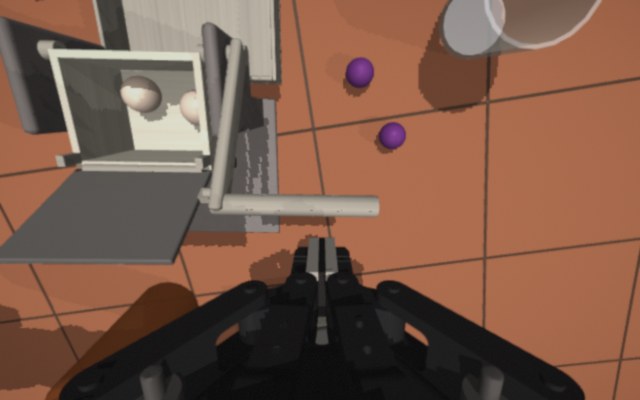

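Request:
play_rows --pt "0.005 0 0 0" --pt "0.005 0 0 0" --pt "0.005 0 0 0" --pt "0.005 0 0 0" --pt "0.0044 0 -0.0045 0" --pt "0.0044 0 -0.0045 0" --pt "0.0044 0 -0.0045 0" --pt "0.0044 0 -0.0045 0" --pt "0.0055 0 -0.003 0" --pt "0.0055 0 -0.003 0" --pt "0.0055 0 -0.003 0" --pt "0.0055 0 -0.003 0" --pt "0 0 0 0" --pt "0 0 0 0"

```text
t: 10.45
eef_pos: [0.5877, -0.0791, 0.339]
tool_rot: [0.002, 0.758, 0.652, 0.0]
contact_force: [0.0, -6.2, 3.3]
gripper_width: 0.003
```

```bash
python3 - <<'E'
from h import *
for n in ['side','wrist']: c,o=cam(n,'7')
print(loc(o['eef_pos']),o['eef_pos'],o['contact_force'],o['q'])
a=cv2.imread('pics/side_7.png')[80:280,220:460]
cv2.imwrite('pics/side_7z.png',cv2.resize(a,None,fx=3,fy=3,interpolation=2))
E
```

```text
[ 0.10769405 -0.04622185] [ 0.58766609 -0.07915059  0.33893996] [ 0.75316681 -5.17649356  3.13494309] [-0.4447324   0.47469319  0.6312432   1.85410578 -0.34337971  0.92092141
  0.19501441]
```

View pics/side_7z.png

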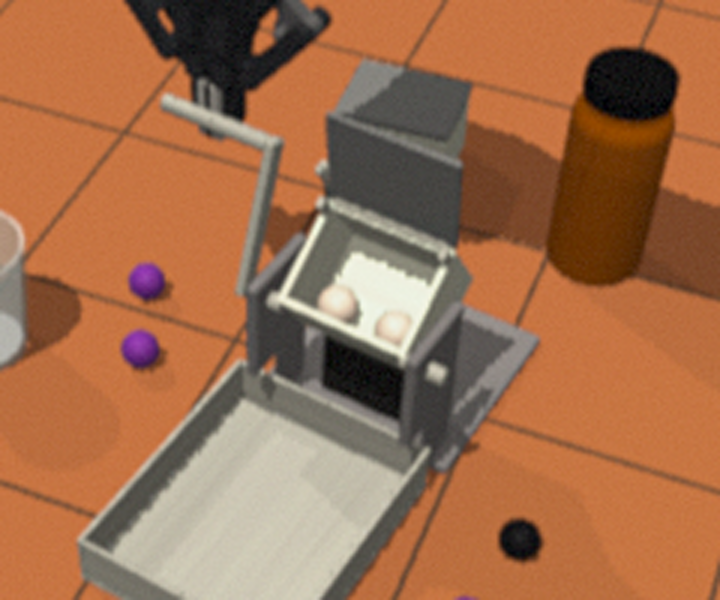

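View pics/wrist_7.png

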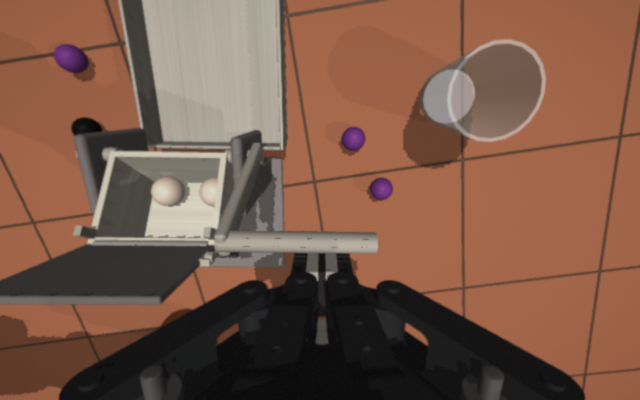

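Request:
play_rows --pt "0.005 0 -0.001 0" --pt "0.005 0 -0.001 0" --pt "0.005 0 -0.001 0" --pt "0.005 0 -0.001 0" --pt "0.005 0 -0.001 0" --pt "0.005 0 0.0005 0" --pt "0.005 0 0.0005 0" --pt "0.005 0 0.0005 0" --pt "0.005 0 0.0005 0" --pt "0.005 0 0.0005 0" --pt "0.0046 0 0.002 0" --pt "0.0046 0 0.002 0" --pt "0.0046 0 0.002 0" --pt "0.0046 0 0.002 0" --pt "0.003 0 0.002 0" --pt "0 0 0 0"

```text
t: 12.15
eef_pos: [0.5979, -0.0063, 0.3301]
tool_rot: [-0.0, 0.757, 0.653, -0.0]
contact_force: [1.1, -0.6, -0.0]
gripper_width: 0.001
```

```bash
python3 - <<'E'
from h import *
for n in ['side','wrist']: c,o=cam(n,'8')
print(loc(o['eef_pos']),o['eef_pos'],o['contact_force'],o['q'])
a=cv2.imread('pics/side_8.png')[80:280,220:460]
cv2.imwrite('pics/side_8z.png',cv2.resize(a,None,fx=3,fy=3,interpolation=2))
E
```

```text
[0.10689921 0.02729221] [ 0.59775983 -0.00632937  0.33013211] [ 0.11996593 -0.77700397 -0.27973163] [-0.55097309  0.49231409  0.61470545  1.84769342 -0.3529622   0.91298385
  0.08028493]
```

View pics/side_8z.png

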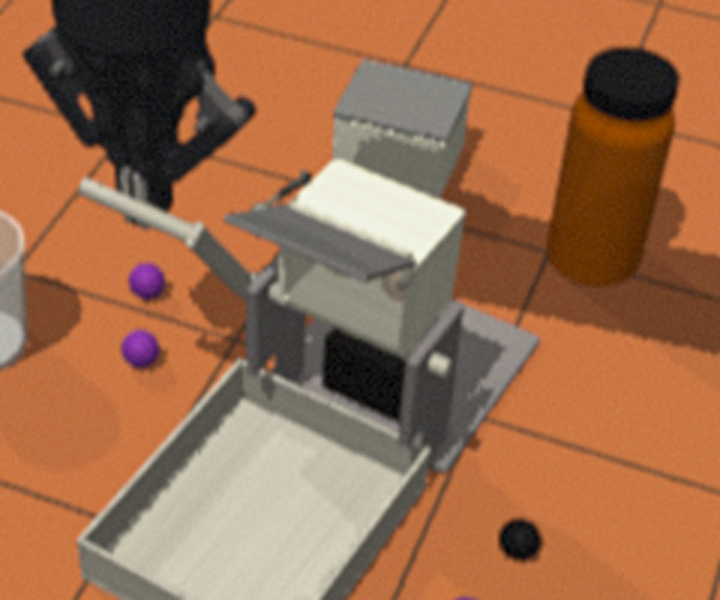

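View pics/wrist_8.png

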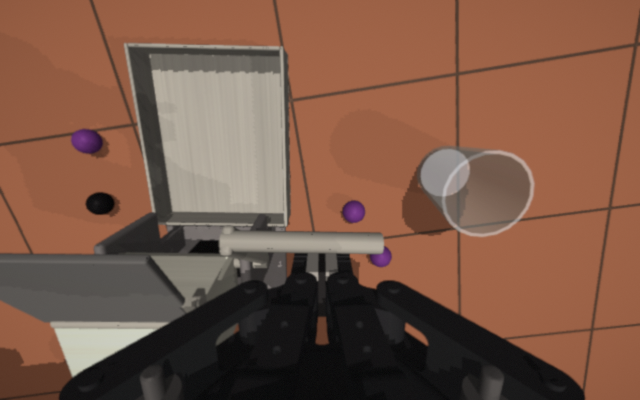

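Request:
play_rows --pt "0.0025 0 0.0015 0" --pt "0.0025 0 0.0015 0" --pt "0.0025 0 0.0015 0" --pt "0.0025 0 0.0015 0" --pt "0.002 0 0.0017 0" --pt "0.002 0 0.0017 0" --pt "0.002 0 0.0017 0" --pt "0.002 0 0.0017 0" --pt "0.002 0 0.002 0" --pt "0.002 0 0.002 0" --pt "0.002 0 0.002 0" --pt "0 0 0 0" --pt "0 0 0 0"

```text
t: 13.55
eef_pos: [0.6014, 0.0162, 0.3113]
tool_rot: [0.0, 0.758, 0.653, -0.0]
contact_force: [0.5, -5.1, -3.6]
gripper_width: 0.002
```

```bash
python3 - <<'E'
from h import *
for n in ['side','wrist']: c,o=cam(n,'9')
print(loc(o['eef_pos']),o['eef_pos'],o['contact_force'],o['q'])
a=cv2.imread('pics/side_9.png')[80:300,200:460]
cv2.imwrite('pics/side_9z.png',cv2.resize(a,None,fx=2.7,fy=2.7,interpolation=2))
E
```

```text
[0.10712966 0.0500935 ] [0.60136223 0.01618644 0.3112775 ] [ 0.6866915  -4.94462902 -2.6436215 ] [-0.57326559  0.52176231  0.59861095  1.85232966 -0.37155114  0.88103312
  0.055563  ]
```

View pics/side_9z.png

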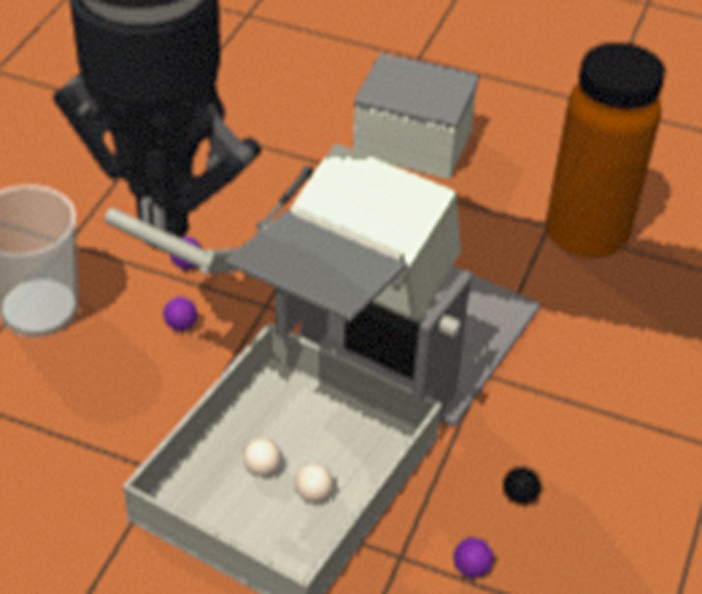

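View pics/wrist_9.png

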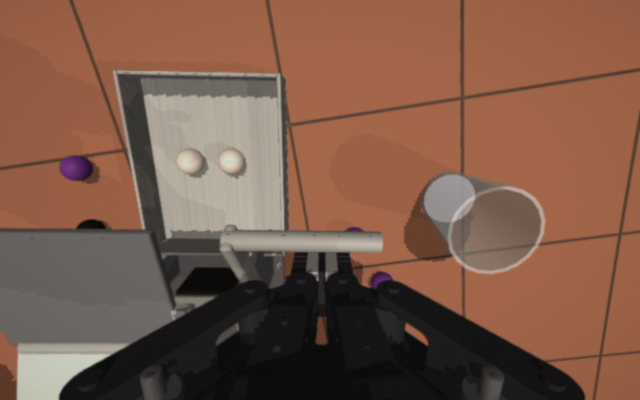

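Request:
play_rows --pt "-0.005 0 0 0" --pt "-0.01 0 0 0" --pt "-0.015 0 0 0" --pt "-0.01 0.01 -0.01 0" --pt "0 0.01 -0.02 0" --pt "0 0 -0.03 0" --pt "0 0 -0.03 0" --pt "0 0 -0.02 0" --pt "0 0 0 0" --pt "0 0 0 0" --pt "0 0 0 0" --pt "0 0 0 0" --pt "0 0 0 0" --pt "0 0 0 0" --pt "0 0 0 0" --pt "0 0 0 0"

```text
t: 15.25
eef_pos: [0.6153, -0.026, 0.4217]
tool_rot: [-0.0, 0.757, 0.653, -0.0]
contact_force: [0.4, -0.1, -0.3]
gripper_width: 0.002
```

```bash
cat > chk.py <<'E'
from h import *
import sys
np.set_printoptions(precision=4,suppress=True)
tag=sys.argv[1]
for n in ['side','top']: c,o=cam(n,tag)
print(o['t'],loc(o['eef_pos']),o['eef_pos'],o['contact_force'])
a=cv2.imread(f'pics/side_{tag}.png')[80:300,200:460]
cv2.imwrite(f'pics/side_{tag}z.png',cv2.resize(a,None,fx=2.7,fy=2.7,interpolation=2))
for n in ['side','top']:
    v=V(f'pics/{n}_{tag}.npz'); P=v.pts(); d=P[...,:2]-O; L=np.dstack([d@LX,d@LY,P[...,2]])
    m=(abs(L[...,0])<.06)&(L[...,1]>-.01)&(L[...,1]<.145)&(L[...,2]>.014)&(L[...,2]<.032)
    m&=(v.img.max(2).astype(int)>150)
    k,lab,st,ce=cv2.connectedComponentsWithStats(m.astype(np.uint8))
    for i in range(1,k):
        if st[i,4]>25: print(n,'ball?',ce[i],st[i,2:],loc(v.plane([ce[i]],.015)[0]))
E
python3 chk.py 10; python3 chk.py 11
```

```text
15.3 [0.1272 0.0104] [ 0.6153 -0.026   0.4217] [-0.3233  0.2769  0.182 ]
side ball? [294.7769 250.4385] [ 13  12 130] [0.0249 0.0798]
side ball? [314.163  259.6593] [ 14  13 135] [-0.0128  0.079 ]
15.4 [0.1272 0.0104] [ 0.6153 -0.026   0.4218] [ 0.7791 -0.0205 -0.3199]
side ball? [294.814  250.4031] [ 13  12 129] [0.0249 0.0797]
side ball? [314.0511 259.7372] [ 14  13 137] [-0.0127  0.0793]
```

View pics/side_11z.png

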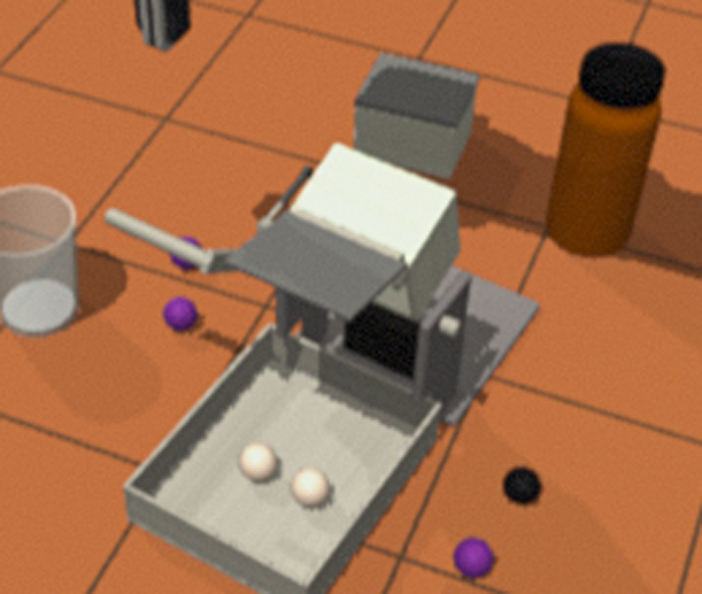

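View pics/top_11.png

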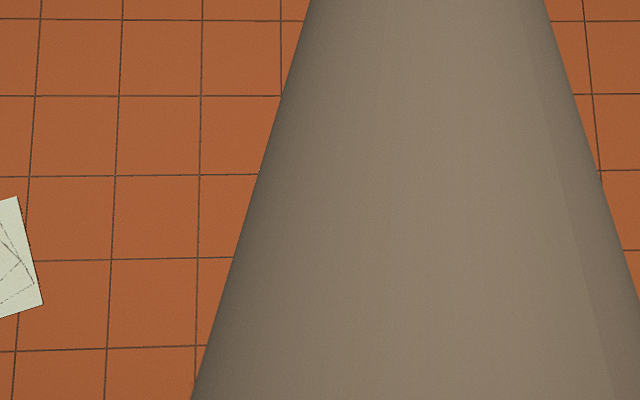

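Request:
play_rows --pt "0 0 0 0" --pt "0 0 0 0" --pt "0 0 0 0" --pt "0 0 0 0" --pt "0 0 0 0" --pt "0 0 0 0" --pt "0 0 0 0" --pt "0 0 0 0" --pt "0 0 0 0" --pt "0 0 0 0" --pt "0 0 0 0" --pt "0 0 0 0" --pt "0 0 0 0" --pt "0 0 0 0" --pt "0 0 0 0"

```text
t: 16.95
eef_pos: [0.6153, -0.026, 0.4218]
tool_rot: [-0.0, 0.757, 0.653, 0.0]
contact_force: [-0.2, -0.0, 0.1]
gripper_width: -0.0
```

```bash
python3 chk.py 12; python3 - <<'E'
from h import *
np.set_printoptions(precision=3,suppress=True)
v=V('pics/side_12.npz'); P=v.pts()
z=lambda x,y:(200+x/2.7,80+y/2.7)
for nm,poly in (('lid',[(255,250),(290,225),(385,262),(355,300)]),('bottom',[(310,200),(340,160),(440,200),(405,245)])):
    m=np.zeros(v.dep.shape,np.uint8); cv2.fillPoly(m,[np.array([z(*p) for p in poly],np.int32)],1)
    Q=P[m>0]; d=Q[:,:2]-O; L=np.c_[d@LX,d@LY,Q[:,2]]; c=L.mean(0); n=np.linalg.svd(L-c,full_matrices=False)[2][2]
    if n[2]<0:n=-n
    print(nm,len(L),c,n,'slope dz/dy angle',np.arctan2(-n[1],n[2]))
E
```

```text
17.0 [0.1272 0.0104] [ 0.6153 -0.0261  0.4218] [ 0.4373 -0.1935 -0.0944]
side ball? [294.7597 250.3953] [ 13  12 129] [0.025  0.0798]
side ball? [314.0365 259.8394] [ 14  13 137] [-0.0128  0.0795]
lid 662 [-0.001  0.05   0.177] [ 0.049 -0.715  0.698] slope dz/dy angle 0.7974511621098854
bottom 795 [-0.001 -0.006  0.178] [ 0.049 -0.682  0.73 ] slope dz/dy angle 0.7517361785617946
```

```bash
python3 - <<'E'
from h import *
np.set_printoptions(precision=3,suppress=True)
v=V('pics/side_12.npz'); P=v.pts()
for a,b in (((275,222),(335,315)),((385,262),(355,300)),((320,238),(300,290)),((330,165),(300,215)),((430,205),(405,245))):
    for f in np.linspace(0,1,6):
        x=a[0]+(b[0]-a[0])*f; y=a[1]+(b[1]-a[1])*f; u,w=int(200+x/2.7),int(80+y/2.7); p=P[w,u]; print((int(x),int(y)),(u,w),loc(p),p[2],v.img[w,u])
    print()
E
```

```text
(275, 222) (301, 162) [0.041 0.033] 0.17227538607953508 [111 119 123]
(287, 240) (306, 169) [0.026 0.043] 0.17310759126537767 [112 115 116]
(299, 259) (310, 176) [0.012 0.054] 0.17442876463572676 [110 114 117]
(311, 277) (315, 182) [-0.002  0.063] 0.17678249494376852 [113 117 121]
(323, 296) (319, 189) [-0.015  0.074] 0.17851932043252772 [111 115 118]
(335, 315) (324, 196) [-0.028  0.082] 0.17800660542089908 [87 92 94]

(385, 262) (342, 177) [-0.027  0.027] 0.170442275460031 [117 124 123]
(379, 269) (340, 179) [-0.027  0.033] 0.17084518078575073 [117 125 125]
(373, 277) (338, 182) [-0.028  0.042] 0.17270233375920185 [108 114 116]
(367, 284) (335, 185) [-0.027  0.049] 0.17206909622013455 [116 119 117]
(361, 292) (333, 188) [-0.029  0.059] 0.1751723935370071 [113 119 119]
(355, 300) (331, 191) [-0.031  0.068] 0.17839608882183422 [113 117 117]

(320, 238) (318, 168) [0.014 0.029] 0.16976270873821386 [121 125 123]
(316, 248) (317, 172) [0.009 0.04 ] 0.17261462266565486 [109 113 113]
(312, 258) (315, 175) [0.007 0.049] 0.17537819416304123 [109 115 115]
(308, 269) (314, 179) [0.003 0.058] 
[... 332 characters left out ...]
 (317, 148) [ 0.036 -0.006] 0.173703554553283 [223 240 235]
(312, 195) (315, 152) [ 0.036 -0.   ] 0.1694126214326741 [228 240 235]
(306, 205) (313, 155) [0.036 0.006] 0.1683119202666271 [225 240 234]
(300, 215) (311, 159) [0.033 0.017] 0.1701616120821552 [176 193 201]

(430, 205) (359, 155) [-0.029 -0.021] 0.17867419666565432 [224 240 235]
(425, 213) (357, 158) [-0.028 -0.018] 0.17410807255157512 [225 238 234]
(420, 221) (355, 161) [-0.028 -0.011] 0.17326976836874897 [224 239 233]
(415, 229) (353, 164) [-0.028 -0.005] 0.17187686089314946 [222 238 234]
(410, 237) (351, 167) [-0.028 -0.   ] 0.1693409460345987 [226 238 233]
(405, 245) (350, 170) [-0.029  0.005] 0.16798040860954067 [226 239 235]
```

```bash
python3 -c "
from station import bot
print(bot.hand_in())"
```

```text
the job is handed in; nothing more can be done
None
```

I pushed the lid past its detent with the closed fingers while the box was still upright. I then turned the gripper a quarter turn and pushed the bar along its arc until both balls rolled into the tray. The job was handed in at about 17 s, with the arm raised clear of everything.

**Lid:** Before tipping, it leaned back 0.486 rad by a plane fit. Afterwards the slope of points read along it gave a lid angle of about 0.94 rad, which is fully back.

**Box:** It is left tipped at about 1.85 rad, from the slope of its back wall.

**Balls:** Both lie near the middle of the tray, at about 25 mm and −13 mm across it. They moved less than 1 mm over the last 1.6 s. The largest push force I read was about 7 N.

**Checks that failed or disagreed:**
- The arm blocked the top camera at the end, so the final ball positions come from the side camera alone.
- My first automatic plane fits of the lid and box after tipping gave wrong slopes, and I didn't find out why. I took the slopes above from individual depth points instead.

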